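# Put a profile offcut away in the touch-latch stock box

### The arm

A 6-joint arm with a two-finger parallel gripper is mounted at the origin on a cart in front of the work surface, level with it; the furniture and walls round the work are solid. World frame = base frame: x ahead of the robot, y to its left, z up, the work surface at z = 0. Lengths are in m, angles in degrees, forces in N, time in s.
With the tool pointing down it reaches from about 0.275 to 0.825 m from the base axis. Payload 4.9 kg.
Tool frame: the origin (TCP) lies midway between the tips of the shut fingers; the grasp point (between the pads) lies manip.pinch_z behind it (manip.pinch_z is the distance from the TCP to the grasp point, in m); z points along the fingers, y is the line along which they close (so a half turn about z gives the same grasp; the last joint's range is limited). The gripper opens to 85 mm and grips with 20 to 120 N. Pads are 22 mm wide; open, the fingers measure 114 mm over their backs; the gripper's body (76 mm by 85 mm) begins 54 mm behind the grasp point. The pads swing forward as they close: fully open they stand 13 mm farther back than shut.
Start: joints at [-79.309, 18.69, -11.035, 60.275, 0, 82.311], TCP at [0.173, -0.522, 0.231] pointing down, gripper open.
Joint ranges: [-152.03, 152.03], [-55.5, 102.48], [-74.3, 77.21], [-110.64, 120.58], [-84.22, 78.4], [-180, 180]. Speed limits (degrees/s): [147.25, 147.25, 180, 180, 180, 180].

### API

Orientations are given as a 3x3 rotation matrix whose columns are the frame's x, y, z axes.
In Python, from workcell import manip gives the robot as it stands.
- The arm moves only by the tool step_arm, never from a script. Its argument "increments" is a list of rows, each an object of numbers: "rx", "ry", "rz": the turn, a rotation vector about the tool's x, y, z in rad; "dx", "dy", "dz": the shift along the tool's x, y, z in cm; "grip": the opening, from 0 (shut) to 1 (fully open). In form: [{"rx": .., "ry": .., "rz": .., "dx": .., "dy": .., "dz": .., "grip": ..}, ...]. A call has exactly 5 rows; each row shifts and turns the commanded pose from where the row before left it, along the tool's axes as they then stand; what a row does not reach is not made up. A row lasts 1/8 s, in which the tool goes at most 62.5 mm and 10.7 degrees, less where a joint would pass 70% of its speed; a pose out of reach is approached as far as the arm can. A call is refused whole if a number of a shift passes 6.25 or a number of a turn 0.188, either way. A call with a gripper value outside its range is refused whole. The fingers move at their own pace and stop on an object; "newtons" is the grip in N (left out, the last holds). Time passes only in rows, so rows that do not move let the fingers close, or fill a call up. It gives the time, the measured TCP pose, the force, the opening and the grip force at its end, in the units of the state.
- manip.read_state(): the state, without advancing time (a new reading comes with each control period).
- manip.read_camera(name): name is "scene" or "top" or "wrist"; returns the picture (420x560x3 uint8, blue, green, red); there is no depth.
- manip.camera_info(name): a dict with "vertical_fov" (degrees; the focal length in pixels is half the picture's height over the tangent of half this angle, whatever the lens; pixels are square), "cx", "cy" (the principal point, pixels), "rvec" (rotation vector, rad) and "tvec" (3), from world to camera coordinates, as OpenCV has them; the wrist camera has in their place "tool_from_camera" (4x4, takes a point from camera to tool coordinates, whose origin is the TCP and whose axes are the flange's). Camera axes: x right, y down, z forward; pixel columns grow to the right and rows downward; lengths in m; the calibration is good to about 2 mm. The wrist camera is an equidistant fisheye: a pixel r from the principal point sees the ray r / f radians off the axis. A picture is of the moment at which its call begins: read the wrist's pose just before it. camera_info takes no time and is no camera call.
- manip.close_job(): hands the job in; it is judged then, once.
Trained networks look in the newest picture that a camera, given by its name, has taken for a name from the list of things; names that differ only in an ending like _2 or _b are one class to them, and where a whole thing is asked for, a point or a joint stands for the part that bears it (a point fixed in the world has none). Each returns a list of dicts, best first, with "score" (0 to 1); they miss things now and then, are a little off and sometimes report something else, mostly with a low value. They report only what shows in the picture. A call takes as long as a camera call. They do not tell look-alikes from the thing itself.
- manip.recognise(thing, camera): "at" ([x, y, z] in m, in world coordinates, good to about 4 mm: the middle of the surface that is visible of it).
- manip.regions_of(thing, camera): "pixels" (420x560 bool, what is visible of it).
- manip.landmark_of(thing, camera): "at" ([x, y, z] in m, in world coordinates, good to about 4 mm: a listed point, or the origin of a listed thing).
The state is a dict: "time_s": time; "qpos": joint angles; "joint_vel": joint speeds; "joint_torque": joint torques, N m; "tool_pos": TCP position; "tcp_rot": TCP orientation; "wrist_force": force on the tool from outside, world axes, zero at the start; "ft_torque": the same for the moment, N m; "gripper_width": finger opening in m; "gripper_force": force on a finger pad.
Only numpy, scipy, OpenCV 4.12 (cv2) and the standard library are available. Lean on these libraries where they do the work, as an engineer would, in place of code of your own. Each camera call takes 0.05 s, during which the arm holds its last target. There are 200 camera calls.

### The job

The 30 mm square piece of aluminium profile lying on the bench (the thicker of the two loose lengths) belongs in the grey stock box. Press the box's lid down on its round black pad until the touch latch clicks, then keep your fingers on the sprung lid and ease it up, never letting it fly open, until it stands fully open against its stop. Leave the lid standing open and lay the piece down flat, without dropping it, in the box's empty compartment.

Things in the scene. Friction and masses are not known exactly. Their poses are not given: they have to be found in the camera images.
- box: Low grey stock box, fixed to the bench: 175 mm deep (x; front is -x), 300 wide (y), 70 high with its lid. Origin: centre of underside. Walls 8 mm, rim 52 mm high, inner floor at 8 mm. A 4 mm divider, top at 36 mm, at y=0 makes two compartments 159 x 140 mm: +y holds two short offcuts, -y is empty. The latch sits inside the front wall at the middle (20 mm either side of y=0, 18 mm deep).
- box_lid (a joint): Angle (rad) of the lid, a plain grey plate 175 x 300 x 12 mm, 0.6 kg, hinged at the rear rim. 0 = shut, latched; to -0.05 while pressed; grows as its front edge rises; 1.70 = fully open on its stop, just beyond upright. A hinge spring beats its weight all the way (lift at the pad 1.5 N at first, later 0.2 to 0.7 N) and keeps it open; let go, it flies up at 5 to 6 rad/s.
- latch_bolt (a joint): Travel (m) of the latch bolt inside the box. 0 = holds the lid; snaps to 0.008 (the click) when the lid is pressed 4 to 5 mm down at the pad, with 3 to 5 N; more only drives the lid on its stop. The lid then rises as the pressure is taken off. It returns the bolt to 0 once risen past about 0.17 rad; if pushed shut again it latches again.
- press_pad (a point): Centre of the top of the round black press pad (34 mm across) on the lid's upper face, midway along its front edge, 147 mm from the hinge axis; 71 mm above the bench when shut. It moves with the lid.
- lid_hinge (a point): Middle of the lid's hinge axis, which runs along the box's y, 81.5 mm behind the box's centre and 58 mm above the bench. The lid's underside passes through the axis; its outer (upper) face lies 12 mm from it, its front edge 169 mm from it.
- bay (a point): Centre of the floor of the empty compartment, at box x = 0, y = -72 mm, z = 8 mm.
- profile_piece: The piece to put away: sawn length of aluminium T-slot profile, 30 x 120 x 30 mm (its long axis is its y), 0.13 kg or so. Origin: centre of its underside. It lies flat on the open bench to the left or the right of the box.
- piece_mid (a point): Middle of the piece to put away, 15 mm above its origin.
- thin_offcut: The other loose length of profile, thinner and longer: 20 x 150 x 20 mm (long axis y); not needed. It lies on the side of the box where the piece is not. Origin: centre of its underside.
There are look-alikes about, which are no part of the job. Several things have the shape of the profile_piece; the one meant has the colours described above.

How it is judged:
By the outcome, as a careful person would: the job done as asked, in the order asked, and still so for the second after the job is handed in, with the robot touching nothing.
It also fails if it takes over 58 s, if anything falls off the work surface, if the arm or the gripper's body presses on something with over 40 N, if the wrist force passes 120 N, or if a joint passes its speed limit or range.

## Working session

There is one attempt and no reset: what is moved stays moved. The work goes in short steps, Python scripts to look and compute and a tool call to move; the robot and the scene stay as the last step left them, time stands still between calls to the robot, and variables do not carry over. Pictures are saved under pics/ and viewed, at most 10 in all, crops included, and the job is handed in when it is done.

Besides the shell and the picture viewer there is one more tool, called by a JSON object that holds its "name" and its "arguments", one argument or row to a line. step_arm: Moves the arm, as the interface text tells. Its arguments: {"type":"object","properties":{"increments":{"type":"array"},"newtons":{"type":"number"}},"required":["increments"]}

```bash
mkdir -p pics; python3 - <<'E'
from workcell import manip
import cv2, numpy as np
s=manip.read_state(); print(s['time_s'],s['tool_pos'],s['tcp_rot'],s['gripper_width'],manip.pinch_z)
a=manip.read_camera('scene'); b=manip.read_camera('top')
cv2.imwrite('pics/a.png',np.hstack([a,b])[:, :] if 0 else a); cv2.imwrite('pics/b.png',b)
for t in ['profile_piece','thin_offcut','box']:
  for c in ['top','scene']:
    print(t,c,[(np.round(d['at'],4),round(d['score'],2)) for d in manip.landmark_of(t,c)][:6])
for t in ['press_pad','lid_hinge','bay','piece_mid']:
  for c in ['top','scene']:
    print(t,c,[(np.round(d['at'],4),round(d['score'],2)) for d in manip.landmark_of(t,c)][:6])
print(manip.camera_info('top'),manip.camera_info('scene'))
E
```

```text
0.0 [ 0.17332958 -0.52136722  0.23049197] [[ 9.48976209e-01  3.15347502e-01 -3.28499804e-04]
 [ 3.15347596e-01 -9.48974734e-01  1.68768500e-03]
 [ 2.20469234e-04 -1.70516453e-03 -9.99998522e-01]] 0.08551836691938412 0.0187
profile_piece top [(array([ 0.4562, -0.3589,  0.003 ]), 0.8), (array([ 0.3414, -0.218 , -0.0031]), 0.63), (array([ 0.558 , -0.0662,  0.0027]), 0.2)]
profile_piece scene [(array([ 0.3478, -0.2213, -0.0048]), 0.69), (array([ 4.562e-01, -3.589e-01,  1.000e-04]), 0.39)]
thin_offcut top [(array([0.5403, 0.2625, 0.    ]), 0.82)]
thin_offcut scene [(array([5.374e-01, 2.655e-01, 5.000e-04]), 0.77)]
box top [(array([ 5.596e-01, -6.670e-02,  2.000e-04]), 0.81)]
box scene [(array([ 0.5591, -0.0643, -0.0016]), 0.57), (array([ 0.4543, -0.3601,  0.0021]), 0.2)]
press_pad top [(array([ 0.493 , -0.06  ,  0.0722]), 0.61)]
press_pad scene [(array([ 0.4917, -0.0557,  0.0722]), 0.91)]
lid_hinge top [(array([ 0.6424, -0.0738,  0.0603]), 0.68)]
lid_hinge scene [(array([ 0.6425, -0.0675,  0.06  ]), 0.55)]
bay top []
bay scene [(array([ 0.5583, -0.1376,  0.0056]), 0.89)]
piece_mid top [(array([ 0.4559, -0.358 ,  0.0151]), 0.75), (array([ 0.3455, -0.2149,  0.0142]), 0.73)]
piece_mid scene [(array([ 0.347 , -0.2167,  0.0132]), 0.84), (array([ 0.4524, -0.3608,  0.0163]), 0.51)]
{'vertical_fov': 45.02838668973736, 'cx': 281.56827575516246, 'cy': 206.61901918645088, 'rvec': array([ 2.19179122, -2.20177784,  0.07704774]), 'tvec': array([-0.0601286 ,  0.49745237,  1.41013715])} {'vertical_fov': 50.43297358983589, 'cx': 274.16370528449033, 'cy': 208.7495028881163, 'rvec': array([ 1.11206836, -1.95882325,  1.28862364]), 'tvec': array([0.22812766, 0.2552534 , 0.83926455])}
```

View pics/a.png

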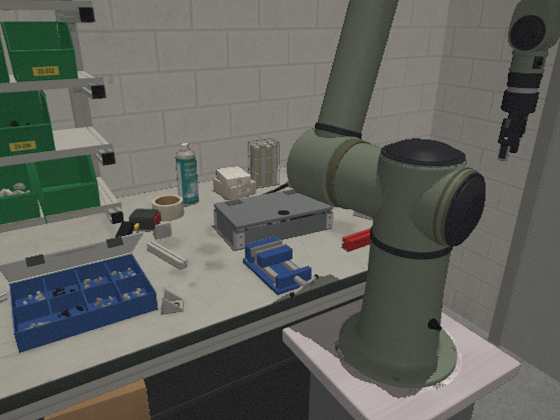

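View pics/b.png

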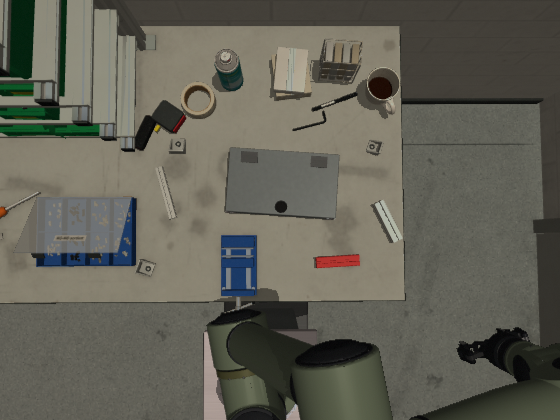

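The pictures show two pieces of the right shape. The bare aluminium one is right of the box (top ≈ 388,221), and a red one lies in front of it (top 337,261; scene 358,239), a look-alike. The thin offcut is to the left (top 166,192). The box is at top 282,182, with its pad at 281,207. I choose the aluminium one at (388,221). Next I'll check it in a crop and measure the yaws.

```bash
cat > h.py <<'E'
from workcell import manip
import cv2, numpy as np
def ray(px,cam,z):
    i=manip.camera_info(cam); f=210/np.tan(np.radians(i['vertical_fov']/2))
    R=cv2.Rodrigues(i['rvec'])[0]; c=-R.T@i['tvec']
    px=np.atleast_2d(px); d=np.c_[(px[:,0]-i['cx'])/f,(px[:,1]-i['cy'])/f,np.ones(len(px))]@R
    return c+d*((z-c[2])/d[:,2])[:,None]
def rect(mask,cam,z):
    v,u=np.nonzero(mask); p=ray(np.c_[u,v],cam,z)[:,:2]
    r=cv2.minAreaRect((p*1000).astype(np.float32)); b=cv2.boxPoints(r)
    e=max([b[1]-b[0],b[2]-b[1]],key=np.linalg.norm)
    return np.round(r[0],1),np.round(r[1],1),round(float(np.degrees(np.arctan2(e[1],e[0]))),1)
E
python3 - <<'E'
from h import *
b=manip.read_camera('top')
cv2.imwrite('pics/c.png',cv2.resize(b[150:290,200:420],None,fx=3.6,fy=3.6,interpolation=cv2.INTER_CUBIC))
for t,z in [('profile_piece',.03),('box_lid',.07),('press_pad',.071)]:
    for d in manip.regions_of(t,'top')[:3]:
        print(t,round(d['score'],2),rect(d['pixels'],'top',z),d['pixels'].sum())
print(manip.camera_info('wrist'))
E
```

```text
profile_piece 0.88 (array([ 455.3, -356.2]), array([119.1,  36.4]), 25.7) 528
profile_piece 0.71 (array([ 344.8, -216.6]), array([ 36.2, 123.4]), -85.7) 545
box_lid 0.81 (array([559. , -63.9]), array([303.2, 176.7]), 85.9) 7078
press_pad 0.86 (array([561. , -64.4]), array([300.5, 177.1]), 86.0) 7072
{'vertical_fov': 65.70646984690485, 'cx': 282.9410257445829, 'cy': 209.83006181903005, 'tool_from_camera': array([[-5.63954549e-04, -9.48819431e-01, -3.15818572e-01,
         8.02203068e-02],
       [ 9.99999467e-01, -8.08279935e-04,  6.42639404e-04,
        -1.17390343e-03],
       [-8.65018568e-04, -3.15818041e-01,  9.48819380e-01,
        -1.42297250e-01],
       [ 0.00000000e+00,  0.00000000e+00,  0.00000000e+00,
         1.00000000e+00]])}
```

View pics/c.png

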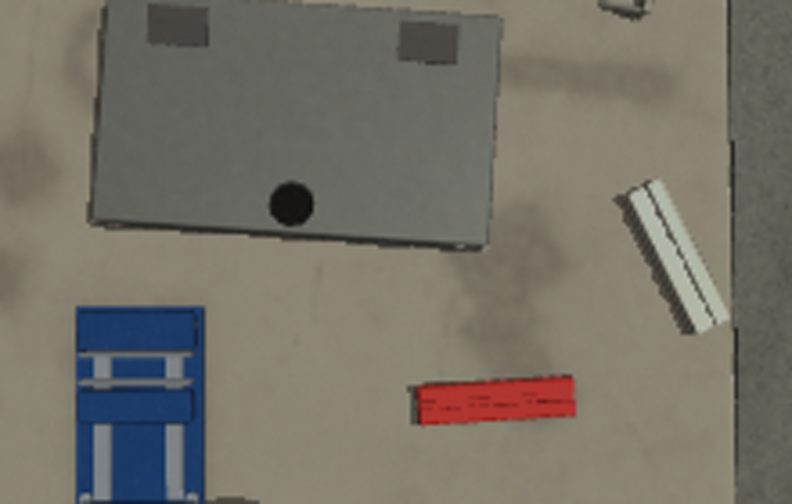

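The crop confirms it: the bare aluminium piece is at about crop (680,258), with the red look-alike at crop (495,400). The box's x axis points about -4°. I'll plan the first reach to above the pad with the fingers shut.

```bash
cat >> h.py <<'E'
from scipy.spatial.transform import Rotation as Ro
def plan(pos,heading,n,start=None):
    """rows to reach pos (m), tool down with tool x at heading (deg)"""
    s=manip.read_state(); p0,R0=start or (np.array(s['tool_pos']),np.array(s['tcp_rot']))
    a=np.radians(heading); R1=np.array([[np.cos(a),np.sin(a),0],[np.sin(a),-np.cos(a),0],[0,0,-1]])
    w=Ro.from_matrix(R0.T@R1).as_rotvec(); R=R0
    print('t',s['time_s'],'from',np.round(p0,4),'F',np.round(s['wrist_force'],1),'width',round(s['gripper_width'],4))
    for k in range(n):
        print(k,'d cm',np.round(R.T@(np.array(pos)-p0)/n*100,2),'r',np.round(w/n,3)); R=R@Ro.from_rotvec(w/n).as_matrix()
    return np.array(pos),R
E
python3 -c "
from h import *
plan([.499,-.059,.11],176,15)"
```

```text
t 1.0 from [ 0.1734 -0.522   0.2313] F [0.3 0.1 0.3] width 0.0852
0 d cm [ 3.03 -2.24  0.81] r [-0.     0.    -0.183]
1 d cm [ 3.39 -1.65  0.81] r [-0.     0.    -0.183]
2 d cm [ 3.64 -1.01  0.81] r [-0.     0.    -0.183]
3 d cm [ 3.76 -0.33  0.81] r [-0.     0.    -0.183]
4 d cm [3.76 0.36 0.81] r [-0.     0.    -0.183]
5 d cm [3.63 1.04 0.81] r [-0.     0.    -0.183]
6 d cm [3.38 1.69 0.81] r [-0.     0.    -0.183]
7 d cm [3.01 2.27 0.81] r [-0.     0.    -0.183]
8 d cm [2.55 2.78 0.81] r [-0.     0.    -0.183]
9 d cm [2.   3.2  0.81] r [-0.     0.    -0.183]
10 d cm [1.38 3.51 0.81] r [-0.     0.    -0.183]
11 d cm [0.71 3.7  0.81] r [-0.     0.    -0.183]
12 d cm [0.03 3.77 0.81] r [-0.     0.    -0.183]
13 d cm [-0.66  3.71  0.81] r [-0.     0.    -0.183]
14 d cm [-1.33  3.53  0.81] r [-0.     0.    -0.183]
```

{"name": "step_arm", "arguments": {
  "increments": [
    {"dx": 3.0, "dy": -2.2, "dz": 0, "rz": -0.183, "grip": 0},
    {"dx": 3.4, "dy": -1.6, "dz": 0, "rz": -0.183, "grip": 0},
    {"dx": 3.6, "dy": -1.0, "dz": 0.8, "rz": -0.183, "grip": 0},
    {"dx": 3.8, "dy": -0.3, "dz": 0.8, "rz": -0.183, "grip": 0},
    {"dx": 3.8, "dy": 0.4, "dz": 0.8, "rz": -0.183, "grip": 0}
  ],
  "newtons": 30
}}

```text
validation failed for argument at $.in...
```

{"name": "step_arm", "arguments": {
  "increments": [
    {"dx": 3.6, "dy": 1.0, "dz": 0.8, "rz": -0.183, "grip": 0},
    {"dx": 3.4, "dy": 1.7, "dz": 0.8, "rz": -0.183, "grip": 0},
    {"dx": 3.0, "dy": 2.3, "dz": 0.8, "rz": -0.183, "grip": 0},
    {"dx": 2.6, "dy": 2.8, "dz": 0.8, "rz": -0.183, "grip": 0},
    {"dx": 2.0, "dy": 3.2, "dz": 0.8, "rz": -0.183, "grip": 0}
  ]
}}

```text
validation failed for argument at $.in...
```

{"name": "step_arm", "arguments": {
  "increments": [
    {"dx": 1.4, "dy": 3.5, "dz": 0.8, "rz": -0.183, "grip": 0},
    {"dx": 0.7, "dy": 3.7, "dz": 0.8, "rz": -0.183, "grip": 0},
    {"dx": 0, "dy": 3.8, "dz": 0.8, "rz": -0.183, "grip": 0},
    {"dx": -0.7, "dy": 3.7, "dz": 0.8, "rz": -0.183, "grip": 0},
    {"dx": -1.3, "dy": 3.5, "dz": 0.8, "rz": -0.183, "grip": 0}
  ]
}}

```text
validation failed for argument at $.in...
```

```bash
python3 - <<'E'
from h import *
w=manip.read_camera('wrist')
plan([.499,-.059,.080],176,5)
print(np.round(manip.read_state()['qpos'],1))
cv2.imwrite('pics/d.png',w)
E
```

```text
t 1.05 from [ 0.1735 -0.5219  0.2313] F [-0.5 -0.3  0.8] width 0.0855
0 d cm [ 9.1  -6.73  3.03] r [-0.   -0.   -0.55]
1 d cm [11.28 -0.98  3.03] r [-0.   -0.   -0.55]
2 d cm [10.13  5.06  3.03] r [-0.   -0.   -0.55]
3 d cm [5.99 9.61 3.03] r [-0.   -0.   -0.55]
4 d cm [ 0.08 11.32  3.03] r [-0.   -0.   -0.55]
[-79.3  18.7 -11.   60.3  -0.   82.3]
```

View pics/d.png

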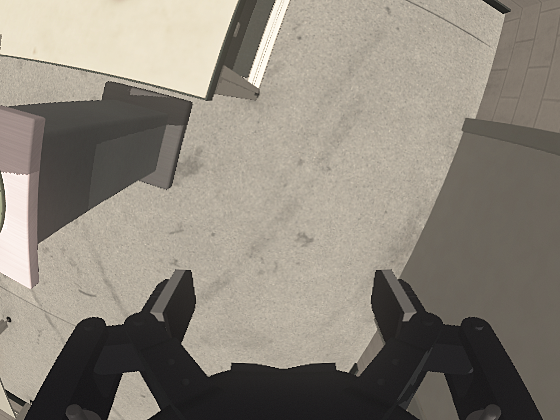

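That view still shows the start pose: the open fingers are at (185,300) and (390,300), over the floor. The calls were refused, probably because each row needs every key.

{"name": "step_arm", "arguments": {
  "increments": [
    {"rx": 0, "ry": 0, "rz": -0.183, "dx": 3.0, "dy": -2.2, "dz": 0, "grip": 0},
    {"rx": 0, "ry": 0, "rz": -0.183, "dx": 3.4, "dy": -1.6, "dz": 0, "grip": 0},
    {"rx": 0, "ry": 0, "rz": -0.183, "dx": 3.6, "dy": -1.0, "dz": 0.8, "grip": 0},
    {"rx": 0, "ry": 0, "rz": -0.183, "dx": 3.8, "dy": -0.3, "dz": 0.8, "grip": 0},
    {"rx": 0, "ry": 0, "rz": -0.183, "dx": 3.8, "dy": 0.4, "dz": 0.8, "grip": 0}
  ],
  "newtons": 30
}}

```text
time_s: 1.68
tool_pos: [0.2837, -0.3677, 0.2072]
tcp_rot: [[0.323, 0.946, 0.0], [0.946, -0.323, -0.0], [-0.0, 0.001, -1.0]]
wrist_force: [0.0, -0.8, 0.1]
gripper_width: 0.0003
gripper_force: 0.0
```

{"name": "step_arm", "arguments": {
  "increments": [
    {"rx": 0, "ry": 0, "rz": -0.183, "dx": 3.6, "dy": 1.0, "dz": 0.8, "grip": 0},
    {"rx": 0, "ry": 0, "rz": -0.183, "dx": 3.4, "dy": 1.7, "dz": 0.8, "grip": 0},
    {"rx": 0, "ry": 0, "rz": -0.183, "dx": 3.0, "dy": 2.3, "dz": 0.8, "grip": 0},
    {"rx": 0, "ry": 0, "rz": -0.183, "dx": 2.6, "dy": 2.8, "dz": 0.8, "grip": 0},
    {"rx": 0, "ry": 0, "rz": -0.183, "dx": 2.0, "dy": 3.2, "dz": 0.8, "grip": 0}
  ]
}}

```text
time_s: 2.3
tool_pos: [0.3927, -0.213, 0.1672]
tcp_rot: [[-0.553, 0.833, 0.001], [0.833, 0.553, -0.0], [-0.001, 0.0, -1.0]]
wrist_force: [0.2, -0.0, 0.3]
gripper_width: -0.0002
gripper_force: 0.0
```

{"name": "step_arm", "arguments": {
  "increments": [
    {"rx": 0, "ry": 0, "rz": -0.183, "dx": 1.4, "dy": 3.5, "dz": 0.8, "grip": 0},
    {"rx": 0, "ry": 0, "rz": -0.183, "dx": 0.7, "dy": 3.7, "dz": 0.8, "grip": 0},
    {"rx": 0, "ry": 0, "rz": -0.183, "dx": 0, "dy": 3.8, "dz": 0.8, "grip": 0},
    {"rx": 0, "ry": 0, "rz": -0.183, "dx": -0.7, "dy": 3.7, "dz": 0.8, "grip": 0},
    {"rx": 0, "ry": 0, "rz": -0.183, "dx": -1.3, "dy": 3.5, "dz": 0.8, "grip": 0}
  ]
}}

```text
time_s: 2.92
tool_pos: [0.5022, -0.0597, 0.1272]
tcp_rot: [[-0.998, 0.07, 0.0], [0.07, 0.998, -0.0], [-0.001, -0.0, -1.0]]
wrist_force: [0.2, -0.8, -0.1]
gripper_width: -0.0001
gripper_force: 0.0
```

```bash
python3 - <<'E'
from h import *
w=manip.read_camera('wrist')
plan([.499,-.059,.080],176,5)
print(np.round(manip.read_state()['qpos'],1))
cv2.imwrite('pics/e.png',w)
for t in ['press_pad','lid_hinge']: print(t,manip.landmark_of(t,'wrist')[:2])
E
```

```text
t 2.975 from [ 0.504  -0.0565  0.1264] F [ 1.1  3.  -0.4] width -0.0001
0 d cm [ 0.1  -0.06  0.93] r [0.001 0.    0.002]
1 d cm [ 0.1  -0.06  0.93] r [0.001 0.    0.002]
2 d cm [ 0.1  -0.06  0.93] r [0.001 0.    0.002]
3 d cm [ 0.1  -0.06  0.93] r [0.001 0.    0.002]
4 d cm [ 0.1  -0.06  0.93] r [0.001 0.    0.002]
[-14.9  19.9 -26.2  43.9   0.2 -11.3]
press_pad [{'at': [0.4971, -0.059, 0.0748], 'score': 0.9}]
lid_hinge [{'at': [0.6389, -0.0677, 0.0637], 'score': 0.63}]
```

View pics/e.png

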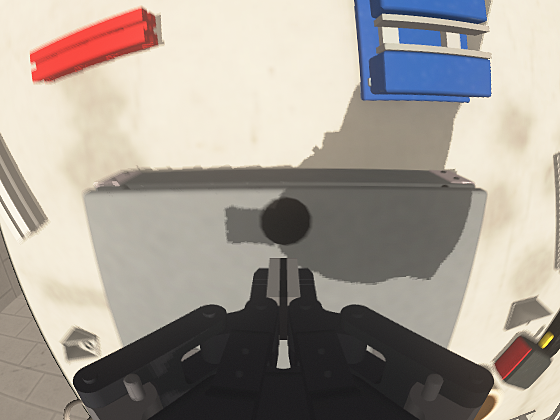

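The wrist view shows the pad at (286,220) and the shut fingertips at (283,260), hovering just behind it. I'll descend now.

{"name": "step_arm", "arguments": {
  "increments": [
    {"rx": 0, "ry": 0, "rz": 0, "dx": 0.2, "dy": -0.1, "dz": 1.5, "grip": 0},
    {"rx": 0, "ry": 0, "rz": 0, "dx": 0.2, "dy": -0.1, "dz": 1.5, "grip": 0},
    {"rx": 0, "ry": 0, "rz": 0, "dx": 0, "dy": 0, "dz": 1.2, "grip": 0},
    {"rx": 0, "ry": 0, "rz": 0, "dx": 0, "dy": 0, "dz": 0.5, "grip": 0},
    {"rx": 0, "ry": 0, "rz": 0, "dx": 0, "dy": 0, "dz": 0, "grip": 0}
  ]
}}

```text
time_s: 3.7
tool_pos: [0.4971, -0.0627, 0.0802]
tcp_rot: [[-0.997, 0.076, -0.0], [0.076, 0.997, 0.0], [0.0, -0.0, -1.0]]
wrist_force: [-0.5, -0.1, -0.1]
gripper_width: -0.0
gripper_force: 0.0
```

{"name": "step_arm", "arguments": {
  "increments": [
    {"rx": 0, "ry": 0, "rz": 0, "dx": 0, "dy": 0, "dz": 0.2, "grip": 0},
    {"rx": 0, "ry": 0, "rz": 0, "dx": 0, "dy": 0, "dz": 0.2, "grip": 0},
    {"rx": 0, "ry": 0, "rz": 0, "dx": 0, "dy": 0, "dz": 0.1, "grip": 0},
    {"rx": 0, "ry": 0, "rz": 0, "dx": 0, "dy": 0, "dz": 0.1, "grip": 0},
    {"rx": 0, "ry": 0, "rz": 0, "dx": 0, "dy": 0, "dz": 0, "grip": 0}
  ]
}}

```text
time_s: 4.32
tool_pos: [0.4972, -0.0624, 0.0742]
tcp_rot: [[-0.997, 0.076, -0.0], [0.076, 0.997, -0.0], [0.0, -0.0, -1.0]]
wrist_force: [0.0, -0.2, 0.6]
gripper_width: -0.0003
gripper_force: 0.0
```

{"name": "step_arm", "arguments": {
  "increments": [
    {"rx": 0, "ry": 0, "rz": 0, "dx": -0.1, "dy": 0.2, "dz": 0.1, "grip": 0},
    {"rx": 0, "ry": 0, "rz": 0, "dx": 0, "dy": 0, "dz": 0.1, "grip": 0},
    {"rx": 0, "ry": 0, "rz": 0, "dx": 0, "dy": 0, "dz": 0.1, "grip": 0},
    {"rx": 0, "ry": 0, "rz": 0, "dx": 0, "dy": 0, "dz": 0.1, "grip": 0},
    {"rx": 0, "ry": 0, "rz": 0, "dx": 0, "dy": 0, "dz": 0, "grip": 0}
  ]
}}

```text
time_s: 4.95
tool_pos: [0.4983, -0.0605, 0.0703]
tcp_rot: [[-0.997, 0.076, -0.0], [0.076, 0.997, 0.0], [0.0, 0.0, -1.0]]
wrist_force: [-0.7, 1.0, 1.8]
gripper_width: 0.0002
gripper_force: 0.8
```

{"name": "step_arm", "arguments": {
  "increments": [
    {"rx": 0, "ry": 0, "rz": 0, "dx": 0, "dy": 0, "dz": 0.1, "grip": 0},
    {"rx": 0, "ry": 0, "rz": 0, "dx": 0, "dy": 0, "dz": 0.1, "grip": 0},
    {"rx": 0, "ry": 0, "rz": 0, "dx": 0, "dy": 0, "dz": 0.1, "grip": 0},
    {"rx": 0, "ry": 0, "rz": 0, "dx": 0, "dy": 0, "dz": 0, "grip": 0},
    {"rx": 0, "ry": 0, "rz": 0, "dx": 0, "dy": 0, "dz": 0, "grip": 0}
  ]
}}

```text
time_s: 5.58
tool_pos: [0.4982, -0.0605, 0.0671]
tcp_rot: [[-0.997, 0.076, -0.0], [0.076, 0.997, 0.0], [0.0, 0.0, -1.0]]
wrist_force: [-1.6, -0.1, 1.8]
gripper_width: 0.0
gripper_force: 0.9
```

{"name": "step_arm", "arguments": {
  "increments": [
    {"rx": 0, "ry": 0, "rz": 0, "dx": 0, "dy": 0, "dz": 0.1, "grip": 0},
    {"rx": 0, "ry": 0, "rz": 0, "dx": 0, "dy": 0, "dz": 0.05, "grip": 0},
    {"rx": 0, "ry": 0, "rz": 0, "dx": 0, "dy": 0, "dz": 0.05, "grip": 0},
    {"rx": 0, "ry": 0, "rz": 0, "dx": 0, "dy": 0, "dz": 0, "grip": 0},
    {"rx": 0, "ry": 0, "rz": 0, "dx": 0, "dy": 0, "dz": 0, "grip": 0}
  ]
}}

```text
time_s: 6.2
tool_pos: [0.4984, -0.0605, 0.0653]
tcp_rot: [[-0.997, 0.076, -0.0], [0.076, 0.997, -0.0], [0.0, -0.0, -1.0]]
wrist_force: [-1.8, 0.2, 1.4]
gripper_width: 0.0
gripper_force: 0.9
```

{"name": "step_arm", "arguments": {
  "increments": [
    {"rx": 0, "ry": 0, "rz": 0, "dx": 0, "dy": 0, "dz": 0.1, "grip": 0},
    {"rx": 0, "ry": 0, "rz": 0, "dx": 0, "dy": 0, "dz": 0, "grip": 0},
    {"rx": 0, "ry": 0, "rz": 0, "dx": 0, "dy": 0, "dz": 0, "grip": 0},
    {"rx": 0, "ry": 0, "rz": 0, "dx": 0, "dy": 0, "dz": 0, "grip": 0},
    {"rx": 0, "ry": 0, "rz": 0, "dx": 0, "dy": 0, "dz": 0, "grip": 0}
  ]
}}

```text
time_s: 6.82
tool_pos: [0.4984, -0.0605, 0.0643]
tcp_rot: [[-0.997, 0.076, 0.0], [0.076, 0.997, -0.0], [-0.0, -0.0, -1.0]]
wrist_force: [-2.5, -0.3, 3.5]
gripper_width: -0.0003
gripper_force: 1.8
```

```bash
python3 - <<'E'
from h import *
for i in range(6):
    manip.read_camera('scene'); s=manip.read_state(); print(np.round(s['wrist_force'],2),np.round(s['tool_pos'],4))
E
```

```text
[-1.7   0.61  3.46] [ 0.4984 -0.0605  0.0643]
[-3.03  0.05  3.55] [ 0.4984 -0.0605  0.0643]
[-1.59 -0.07  3.03] [ 0.4983 -0.0605  0.0643]
[-1.73 -0.02  2.81] [ 0.4984 -0.0605  0.0643]
[-1.89  0.3   3.23] [ 0.4984 -0.0605  0.0643]
[-1.52 -0.18  4.52] [ 0.4984 -0.0605  0.0643]
```

{"name": "step_arm", "arguments": {
  "increments": [
    {"rx": 0, "ry": 0, "rz": 0, "dx": 0, "dy": 0, "dz": 0.1, "grip": 0},
    {"rx": 0, "ry": 0, "rz": 0, "dx": 0, "dy": 0, "dz": 0, "grip": 0},
    {"rx": 0, "ry": 0, "rz": 0, "dx": 0, "dy": 0, "dz": 0, "grip": 0},
    {"rx": 0, "ry": 0, "rz": 0, "dx": 0, "dy": 0, "dz": 0, "grip": 0},
    {"rx": 0, "ry": 0, "rz": 0, "dx": 0, "dy": 0, "dz": 0, "grip": 0}
  ]
}}

```text
time_s: 7.75
tool_pos: [0.4984, -0.0605, 0.064]
tcp_rot: [[-0.997, 0.076, 0.0], [0.076, 0.997, -0.0], [-0.0, -0.0, -1.0]]
wrist_force: [-4.4, 0.3, 11.4]
gripper_width: -0.0
gripper_force: 5.7
```

The force rose to 11 N against the hard stop, so the lid was driven past the click. Next is the easing arc, with the fingers always on the outer face.

```bash
python3 - <<'E'
import numpy as np
def tcp(t):
    r=154-14*t/1.7; h=11
    X=-r*np.cos(t)+12*np.sin(t)+h; Z=r*np.sin(t)+12*np.cos(t)
    if t>np.pi/2: X=-169*np.cos(t)+12*np.sin(t)+h; Z=Z
    return np.array([X,Z])
th=np.r_[np.linspace(-.05,1.75,36)]
p=[tcp(t) for t in th]
for k in range(35):
    d=(p[k+1]-p[k])/10; print(k,round(th[k+1],2),'dx %.2f dz %.2f'%(-d[0],-d[1]),np.round(p[k+1]+[0,58],0))
E
```

```text
0 0.0 dx -0.08 dz -0.80 [-143.   70.]
1 0.05 dx -0.13 dz -0.79 [-142.   78.]
2 0.1 dx -0.17 dz -0.78 [-140.   86.]
3 0.16 dx -0.21 dz -0.77 [-138.   94.]
4 0.21 dx -0.24 dz -0.75 [-136.  101.]
5 0.26 dx -0.28 dz -0.74 [-133.  108.]
6 0.31 dx -0.32 dz -0.72 [-130.  116.]
7 0.36 dx -0.35 dz -0.70 [-126.  123.]
8 0.41 dx -0.39 dz -0.68 [-122.  129.]
9 0.46 dx -0.42 dz -0.66 [-118.  136.]
10 0.52 dx -0.45 dz -0.63 [-113.  142.]
11 0.57 dx -0.49 dz -0.61 [-109.  148.]
12 0.62 dx -0.51 dz -0.58 [-103.  154.]
13 0.67 dx -0.54 dz -0.55 [-98. 160.]
14 0.72 dx -0.57 dz -0.52 [-92. 165.]
15 0.77 dx -0.59 dz -0.49 [-86. 170.]
16 0.82 dx -0.62 dz -0.45 [-80. 174.]
17 0.88 dx -0.64 dz -0.42 [-74. 178.]
18 0.93 dx -0.66 dz -0.39 [-67. 182.]
19 0.98 dx -0.67 dz -0.35 [-61. 186.]
20 1.03 dx -0.69 dz -0.31 [-54. 189.]
21 1.08 dx -0.70 dz -0.28 [-47. 192.]
22 1.13 dx -0.71 dz -0.24 [-39. 194.]
23 1.18 dx -0.72 dz -0.20 [-32. 196.]
24 1.24 dx -0.73 dz -0.16 [-25. 198.]
25 1.29 dx -0.74 dz -0.13 [-18. 199.]
26 1.34 dx -0.74 dz -0.09 [-10. 200.]
27 1.39 dx -0.74 dz -0.05 [ -3. 200.]
28 1.44 dx -0.74 dz -0.01 [  5. 200.]
29 1.49 dx -0.74 dz 0.03 [ 12. 200.]
30 1.54 dx -0.73 dz 0.07 [ 19. 200.]
31 1.6 dx -0.80 dz 0.10 [ 27. 199.]
32 1.65 dx -0.86 dz 0.14 [ 36. 197.]
33 1.7 dx -0.86 dz 0.18 [ 44. 195.]
34 1.75 dx -0.85 dz 0.21 [ 53. 193.]
```

{"name": "step_arm", "arguments": {
  "increments": [
    {"rx": 0, "ry": 0, "rz": 0, "dx": 0, "dy": 0, "dz": -0.3, "grip": 0},
    {"rx": 0, "ry": 0, "rz": 0, "dx": -0.1, "dy": 0, "dz": -0.6, "grip": 0},
    {"rx": 0, "ry": 0, "rz": 0, "dx": -0.1, "dy": 0, "dz": -0.8, "grip": 0},
    {"rx": 0, "ry": 0, "rz": 0, "dx": -0.2, "dy": 0, "dz": -0.8, "grip": 0},
    {"rx": 0, "ry": 0, "rz": 0, "dx": -0.2, "dy": 0, "dz": -0.8, "grip": 0}
  ]
}}

```text
time_s: 8.38
tool_pos: [0.5049, -0.061, 0.097]
tcp_rot: [[-0.997, 0.076, 0.001], [0.076, 0.997, -0.0], [-0.001, 0.0, -1.0]]
wrist_force: [-0.5, 0.2, 1.3]
gripper_width: 0.0
gripper_force: 0.5
```

```bash
python3 - <<'E'
from h import *
a=manip.read_camera('scene'); s=manip.read_state()
print(np.round(s['wrist_force'],2),np.round(s['tool_pos'],4))
print(manip.landmark_of('press_pad','scene')[:2],manip.landmark_of('press_pad','wrist')[:1])
cv2.imwrite('pics/f.png',cv2.resize(a[120:300,180:420],None,fx=3,fy=3))
E
```

```text
[-0.41  0.32  2.  ] [ 0.5058 -0.0612  0.098 ]
[] [{'at': [0.4971, -0.059, 0.0748], 'score': 0.9}]
```

View pics/f.png

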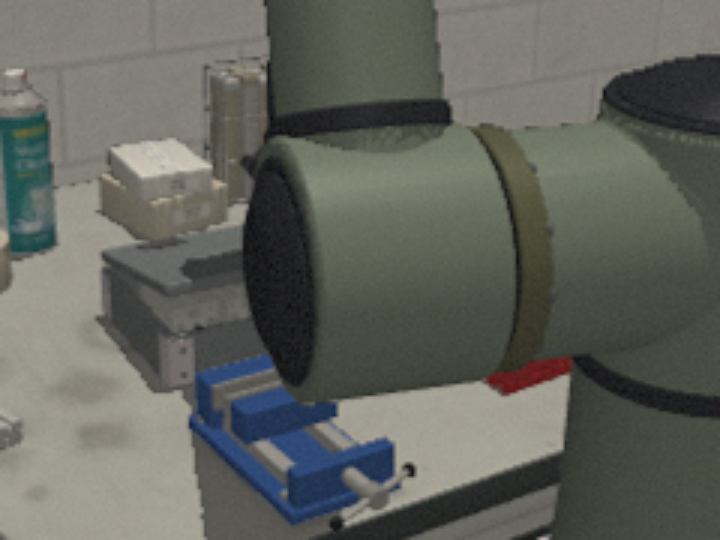

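The picture shows the lid's front edge lifted (crop ≈ 175,290), with a gap above the rim, and about 1.5–2 N still on the fingers. The latch has released, so I'll carry on along the arc.

{"name": "step_arm", "arguments": {
  "increments": [
    {"rx": 0, "ry": 0, "rz": 0, "dx": -0.2, "dy": 0, "dz": -0.7, "grip": 0},
    {"rx": 0, "ry": 0, "rz": 0, "dx": -0.3, "dy": 0, "dz": -0.7, "grip": 0},
    {"rx": 0, "ry": 0, "rz": 0, "dx": -0.3, "dy": 0, "dz": -0.7, "grip": 0},
    {"rx": 0, "ry": 0, "rz": 0, "dx": -0.4, "dy": 0, "dz": -0.7, "grip": 0},
    {"rx": 0, "ry": 0, "rz": 0, "dx": -0.4, "dy": 0, "dz": -0.7, "grip": 0}
  ]
}}

```text
time_s: 9.15
tool_pos: [0.5207, -0.0622, 0.1318]
tcp_rot: [[-0.997, 0.076, 0.0], [0.076, 0.997, -0.0], [-0.0, -0.0, -1.0]]
wrist_force: [-0.2, 0.4, 0.3]
gripper_width: -0.0001
gripper_force: 0.4
```

{"name": "step_arm", "arguments": {
  "increments": [
    {"rx": 0, "ry": 0, "rz": 0, "dx": -0.4, "dy": 0, "dz": -0.7, "grip": 0},
    {"rx": 0, "ry": 0, "rz": 0, "dx": -0.4, "dy": 0, "dz": -0.6, "grip": 0},
    {"rx": 0, "ry": 0, "rz": 0, "dx": -0.5, "dy": 0, "dz": -0.6, "grip": 0},
    {"rx": 0, "ry": 0, "rz": 0, "dx": -0.5, "dy": 0, "dz": -0.6, "grip": 0},
    {"rx": 0, "ry": 0, "rz": 0, "dx": -0.5, "dy": 0, "dz": -0.6, "grip": 0}
  ]
}}

```text
time_s: 9.78
tool_pos: [0.5437, -0.0639, 0.1626]
tcp_rot: [[-0.997, 0.076, 0.0], [0.076, 0.997, 0.0], [-0.0, 0.0, -1.0]]
wrist_force: [0.8, -0.3, 0.1]
gripper_width: -0.0005
gripper_force: 0.2
```

```bash
python3 - <<'E'
from h import *
F=[]
for i in range(4):
    w=manip.read_camera('wrist'); s=manip.read_state(); F.append(s['wrist_force'])
print(np.round(F,2),np.round(s['tool_pos'],4))
cv2.imwrite('pics/g.png',w)
E
```

```text
[[ 1.52 -0.02  1.44]
 [ 0.71  0.06  0.54]
 [ 0.58 -0.24  0.44]
 [ 0.09  0.06  0.11]] [ 0.5434 -0.064   0.1623]
```

View pics/g.png

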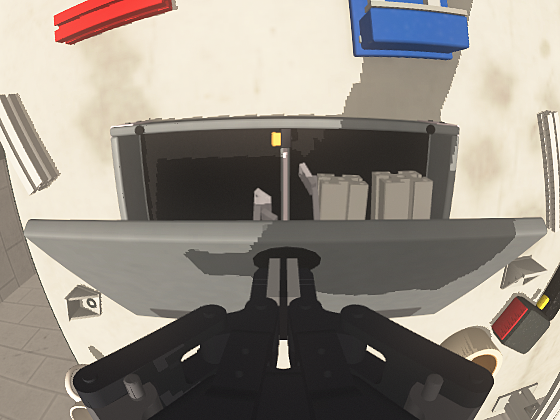

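The wrist view shows the fingertips still on the pad (285,260), the lid partly up and the box interior visible. The contact force is small and steady, so I'll continue.

{"name": "step_arm", "arguments": {
  "increments": [
    {"rx": 0, "ry": 0, "rz": 0, "dx": -0.6, "dy": 0, "dz": -0.5, "grip": 0},
    {"rx": 0, "ry": 0, "rz": 0, "dx": -0.6, "dy": 0, "dz": -0.5, "grip": 0},
    {"rx": 0, "ry": 0, "rz": 0, "dx": -0.6, "dy": 0, "dz": -0.4, "grip": 0},
    {"rx": 0, "ry": 0, "rz": 0, "dx": -0.6, "dy": 0, "dz": -0.4, "grip": 0},
    {"rx": 0, "ry": 0, "rz": 0, "dx": -0.7, "dy": 0, "dz": -0.4, "grip": 0}
  ]
}}

```text
time_s: 10.6
tool_pos: [0.5746, -0.0663, 0.1846]
tcp_rot: [[-0.997, 0.076, 0.0], [0.076, 0.997, -0.0], [-0.0, -0.0, -1.0]]
wrist_force: [-0.2, -0.6, -0.5]
gripper_width: 0.0
gripper_force: 0.2
```

{"name": "step_arm", "arguments": {
  "increments": [
    {"rx": 0, "ry": 0, "rz": 0, "dx": -0.7, "dy": 0, "dz": -0.4, "grip": 0},
    {"rx": 0, "ry": 0, "rz": 0, "dx": -0.7, "dy": 0, "dz": -0.3, "grip": 0},
    {"rx": 0, "ry": 0, "rz": 0, "dx": -0.7, "dy": 0, "dz": -0.3, "grip": 0},
    {"rx": 0, "ry": 0, "rz": 0, "dx": -0.7, "dy": 0, "dz": -0.2, "grip": 0},
    {"rx": 0, "ry": 0, "rz": 0, "dx": -0.7, "dy": 0, "dz": -0.2, "grip": 0}
  ]
}}

```text
time_s: 11.22
tool_pos: [0.6095, -0.0689, 0.1983]
tcp_rot: [[-0.997, 0.076, -0.0], [0.076, 0.997, 0.0], [0.0, -0.0, -1.0]]
wrist_force: [1.1, 0.2, 0.3]
gripper_width: -0.0002
gripper_force: 0.3
```

{"name": "step_arm", "arguments": {
  "increments": [
    {"rx": 0, "ry": 0, "rz": 0, "dx": -0.7, "dy": 0, "dz": -0.2, "grip": 0},
    {"rx": 0, "ry": 0, "rz": 0, "dx": -0.7, "dy": 0, "dz": -0.1, "grip": 0},
    {"rx": 0, "ry": 0, "rz": 0, "dx": -0.7, "dy": 0, "dz": -0.1, "grip": 0},
    {"rx": 0, "ry": 0, "rz": 0, "dx": -0.7, "dy": 0, "dz": 0, "grip": 0},
    {"rx": 0, "ry": 0, "rz": 0, "dx": -0.7, "dy": 0, "dz": 0, "grip": 0}
  ]
}}

```text
time_s: 11.85
tool_pos: [0.6444, -0.0716, 0.2022]
tcp_rot: [[-0.997, 0.076, -0.0], [0.076, 0.997, 0.0], [0.0, 0.0, -1.0]]
wrist_force: [-0.1, 0.2, 0.2]
gripper_width: -0.0003
gripper_force: 0.3
```

```bash
python3 - <<'E'
from h import *
F=[]
for i in range(4):
    w=manip.read_camera('wrist'); s=manip.read_state(); F.append(s['wrist_force'])
print(np.round(F,2),np.round(s['tool_pos'],4),np.round(s['qpos'],1))
cv2.imwrite('pics/i.png',w)
E
```

```text
[[ 1.83 -0.24 -0.39]
 [ 0.86 -0.18  0.29]
 [ 0.41 -0.41  0.39]
 [ 0.11 -0.17 -0.72]] [ 0.644  -0.0716  0.2021] [-12.9  30.2   2.6  62.3  -0.   -8.5]
```

View pics/i.png

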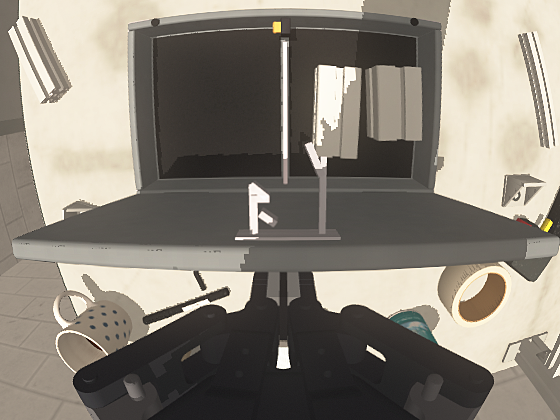

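The lid is nearly upright, with the fingers behind its front edge (283,270). The empty compartment is at the left (210,110). I'll finish the arc to beyond the stop.

{"name": "step_arm", "arguments": {
  "increments": [
    {"rx": 0, "ry": 0, "rz": 0, "dx": -0.7, "dy": 0, "dz": 0, "grip": 0},
    {"rx": 0, "ry": 0, "rz": 0, "dx": -0.7, "dy": 0, "dz": 0, "grip": 0},
    {"rx": 0, "ry": 0, "rz": 0, "dx": -0.7, "dy": 0, "dz": 0.1, "grip": 0},
    {"rx": 0, "ry": 0, "rz": 0, "dx": -0.7, "dy": 0, "dz": 0.1, "grip": 0},
    {"rx": 0, "ry": 0, "rz": 0, "dx": -0.7, "dy": 0, "dz": 0.1, "grip": 0}
  ]
}}

```text
time_s: 12.68
tool_pos: [0.6794, -0.0743, 0.1992]
tcp_rot: [[-0.997, 0.076, 0.0], [0.076, 0.997, -0.0], [-0.0, -0.0, -1.0]]
wrist_force: [0.9, 0.1, 0.3]
gripper_width: 0.0
gripper_force: 0.4
```

{"name": "step_arm", "arguments": {
  "increments": [
    {"rx": 0, "ry": 0, "rz": 0, "dx": -0.6, "dy": 0, "dz": 0, "grip": 0},
    {"rx": 0, "ry": 0, "rz": 0, "dx": -0.6, "dy": 0, "dz": 0, "grip": 0},
    {"rx": 0, "ry": 0, "rz": 0, "dx": -0.6, "dy": 0, "dz": 0, "grip": 0},
    {"rx": 0, "ry": 0, "rz": 0, "dx": -0.6, "dy": 0, "dz": 0, "grip": 0},
    {"rx": 0, "ry": 0, "rz": 0, "dx": -0.5, "dy": 0, "dz": 0, "grip": 0}
  ]
}}

```text
time_s: 13.3
tool_pos: [0.7081, -0.0764, 0.1993]
tcp_rot: [[-0.997, 0.076, -0.0], [0.076, 0.997, -0.0], [0.0, -0.0, -1.0]]
wrist_force: [0.0, 0.2, 0.1]
gripper_width: -0.0
gripper_force: 0.0
```

```bash
python3 - <<'E'
from h import *
F=[]
for i in range(2):
    w=manip.read_camera('wrist'); s=manip.read_state(); F.append(s['wrist_force'])
print(np.round(F,2),np.round(s['tool_pos'],4),s['time_s'])
cv2.imwrite('pics/j.png',w)
E
```

```text
[[-0.34  0.22 -0.27]
 [ 0.89 -0.35  0.09]] [ 0.7082 -0.0764  0.1991] 13.4
```

View pics/j.png

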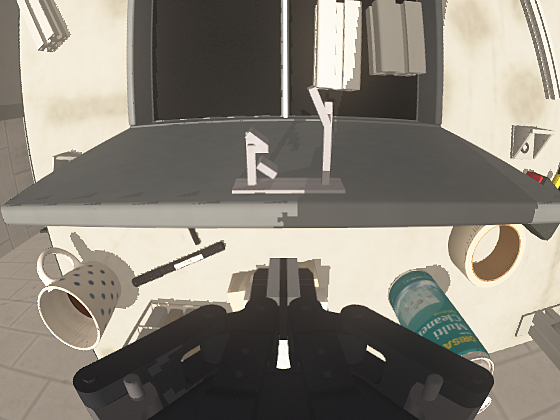

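The lid stands open on its stop: its edge is at row 225, a clear gap separates it from the fingers at row 262, and the force is zero. I'll lift clear and travel to the piece.

```bash
python3 - <<'E'
from h import *
s=manip.read_state(); p=np.array(s['tool_pos'])+[0,0,.12]; R=np.array(s['tcp_rot'])
a=plan([.47,-.33,.319],208,8,(p,R))
plan([.455,-.357,.16],208,3,a)
E
```

```text
t 13.4 from [ 0.7082 -0.0764  0.3191] F [ 0.9 -0.4  0.1] width -0.0002
0 d cm [ 2.73 -3.39  0.  ] r [-0.     0.    -0.071]
1 d cm [ 2.96 -3.19  0.  ] r [-0.     0.    -0.071]
2 d cm [ 3.18 -2.97  0.  ] r [-0.     0.    -0.071]
3 d cm [ 3.38 -2.74  0.  ] r [-0.     0.    -0.071]
4 d cm [ 3.56 -2.49  0.  ] r [-0.     0.    -0.071]
5 d cm [ 3.73 -2.23  0.  ] r [-0.     0.    -0.071]
6 d cm [ 3.88 -1.97  0.  ] r [-0.     0.    -0.071]
7 d cm [ 4.01 -1.69  0.  ] r [-0.     0.    -0.071]
t 13.4 from [ 0.47  -0.33   0.319] F [ 0.9 -0.4  0.1] width -0.0002
0 d cm [ 0.86 -0.56  5.3 ] r [ 0.  0. -0.]
1 d cm [ 0.86 -0.56  5.3 ] r [ 0.  0. -0.]
2 d cm [ 0.86 -0.56  5.3 ] r [ 0.  0. -0.]
```

{"name": "step_arm", "arguments": {
  "increments": [
    {"rx": 0, "ry": 0, "rz": 0, "dx": -0.3, "dy": 0, "dz": -3, "grip": 0},
    {"rx": 0, "ry": 0, "rz": 0, "dx": 0, "dy": 0, "dz": -4, "grip": 0},
    {"rx": 0, "ry": 0, "rz": 0, "dx": 0, "dy": 0, "dz": -3, "grip": 0},
    {"rx": 0, "ry": 0, "rz": 0, "dx": 0, "dy": 0, "dz": -2, "grip": 0},
    {"rx": 0, "ry": 0, "rz": 0, "dx": 0, "dy": 0, "dz": 0, "grip": 0}
  ]
}}

```text
time_s: 14.02
tool_pos: [0.7115, -0.0768, 0.3213]
tcp_rot: [[-0.997, 0.076, 0.004], [0.076, 0.997, -0.001], [-0.004, -0.001, -1.0]]
wrist_force: [-0.1, 0.1, -0.4]
gripper_width: 0.0
gripper_force: 0.0
```

{"name": "step_arm", "arguments": {
  "increments": [
    {"rx": 0, "ry": 0, "rz": -0.071, "dx": 2.7, "dy": -3.4, "dz": 0, "grip": 0},
    {"rx": 0, "ry": 0, "rz": -0.071, "dx": 3.0, "dy": -3.2, "dz": 0, "grip": 0},
    {"rx": 0, "ry": 0, "rz": -0.071, "dx": 3.2, "dy": -3.0, "dz": 0, "grip": 0},
    {"rx": 0, "ry": 0, "rz": -0.071, "dx": 3.4, "dy": -2.7, "dz": 0, "grip": 0.5},
    {"rx": 0, "ry": 0, "rz": -0.071, "dx": 3.6, "dy": -2.5, "dz": 0, "grip": 1}
  ]
}}

```text
time_s: 14.65
tool_pos: [0.5594, -0.2362, 0.3178]
tcp_rot: [[-0.961, -0.278, -0.002], [-0.278, 0.961, 0.001], [0.001, 0.001, -1.0]]
wrist_force: [0.3, -1.1, 0.3]
gripper_width: 0.0355
gripper_force: 0.0
```

{"name": "step_arm", "arguments": {
  "increments": [
    {"rx": 0, "ry": 0, "rz": -0.071, "dx": 3.7, "dy": -2.2, "dz": 0, "grip": 1},
    {"rx": 0, "ry": 0, "rz": -0.071, "dx": 3.9, "dy": -2.0, "dz": 0, "grip": 1},
    {"rx": 0, "ry": 0, "rz": -0.071, "dx": 4.0, "dy": -1.7, "dz": 2, "grip": 1},
    {"rx": 0, "ry": 0, "rz": 0, "dx": 1.7, "dy": -1.1, "dz": 5, "grip": 1},
    {"rx": 0, "ry": 0, "rz": 0, "dx": 0.9, "dy": -0.6, "dz": 6, "grip": 1}
  ]
}}

```text
time_s: 15.28
tool_pos: [0.4565, -0.3595, 0.1878]
tcp_rot: [[-0.882, -0.471, 0.001], [-0.471, 0.882, -0.001], [-0.0, -0.002, -1.0]]
wrist_force: [0.1, -0.3, -0.7]
gripper_width: 0.0854
gripper_force: 0.0
```

{"name": "step_arm", "arguments": {
  "increments": [
    {"rx": 0, "ry": 0, "rz": 0, "dx": 0, "dy": 0, "dz": 2, "grip": 1},
    {"rx": 0, "ry": 0, "rz": 0, "dx": 0, "dy": 0, "dz": 0, "grip": 1},
    {"rx": 0, "ry": 0, "rz": 0, "dx": 0, "dy": 0, "dz": 0, "grip": 1},
    {"rx": 0, "ry": 0, "rz": 0, "dx": 0, "dy": 0, "dz": 0, "grip": 1},
    {"rx": 0, "ry": 0, "rz": 0, "dx": 0, "dy": 0, "dz": 0, "grip": 1}
  ]
}}

```text
time_s: 15.9
tool_pos: [0.458, -0.3587, 0.1704]
tcp_rot: [[-0.881, -0.473, 0.001], [-0.473, 0.881, -0.001], [-0.001, -0.002, -1.0]]
wrist_force: [-0.8, -0.4, 0.9]
gripper_width: 0.0851
gripper_force: 0.0
```

```bash
cat >> h.py <<'E'
def wray(px,s,z):
    i=manip.camera_info('wrist'); f=210/np.tan(np.radians(i['vertical_fov']/2)); T=i['tool_from_camera']
    q=(np.atleast_2d(px)-[i['cx'],i['cy']]); r=np.linalg.norm(q,axis=1); a=r/f
    d=np.c_[q/np.maximum(r,1e-9)[:,None]*np.sin(a)[:,None],np.cos(a)]
    R=np.array(s['tcp_rot']); c=np.array(s['tool_pos'])+R@T[:3,3]; d=d@(R@T[:3,:3]).T
    return c+d*((z-c[2])/d[:,2])[:,None]
E
python3 - <<'E'
from h import *
s=manip.read_state(); w=manip.read_camera('wrist')
print(s['time_s'],np.round(s['tool_pos'],4),np.round(s['qpos'],1),np.round(s['tcp_rot'],3)[0])
print([(np.round(d['at'],4),round(d['score'],2)) for d in manip.landmark_of('piece_mid','wrist')[:3]])
for d in manip.regions_of('profile_piece','wrist')[:3]:
    m=d['pixels']; v,u=np.nonzero(m); p=wray(np.c_[u,v],s,.03)[:,:2]
    r=cv2.minAreaRect((p*1000).astype(np.float32)); b=cv2.boxPoints(r)
    print(round(d['score'],2),len(u),u.mean(),v.mean(),np.round(r[0],1),np.round(r[1],1),np.round(b,0).tolist(),[round(float(np.degrees(np.arctan2(*(b[k+1]-b[k])[::-1]))),1) for k in (0,1)])
cv2.imwrite('pics/k.png',w)
a=manip.read_camera('scene')
for d in manip.landmark_of('press_pad','scene')[:1]+manip.landmark_of('box_lid','scene')[:1]: print(d)
cv2.imwrite('pics/k2.png',np.hstack([cv2.resize(w,(400,300)),cv2.resize(a,(400,300))]))
E
```

```text
15.9 [ 0.458  -0.3587  0.1704] [-45.3  24.5 -11.6  53.8  -0.  -73.6] [-0.881 -0.473  0.001]
[(array([ 0.4538, -0.3594,  0.0143]), 0.94), (array([ 0.3463, -0.2164,  0.0163]), 0.69)]
0.95 4160 284.259375 187.6456730769231 [ 453.3 -359.3] [121.8  30.2] [[392.0, -373.0], [405.0, -400.0], [515.0, -346.0], [501.0, -319.0]] [-63.6, 26.4]
0.72 3442 454.5043579314352 160.19843114468333 [ 344.8 -221.9] [ 32.2 132.5] [[325.0, -157.0], [332.0, -289.0], [365.0, -287.0], [357.0, -155.0]] [-86.8, 3.2]Traceback (most recent call last):
  File "<stdin>", line 11, in <module>
ValueError: it knows: bay, box, lid_hinge, piece_mid, press_pad, profile_piece, thin_offcut
```

{"name": "step_arm", "arguments": {
  "increments": [
    {"rx": 0, "ry": 0, "rz": 0.031, "dx": 0.4, "dy": 0.2, "dz": 3, "grip": 1},
    {"rx": 0, "ry": 0, "rz": 0, "dx": 0, "dy": 0, "dz": 4, "grip": 1},
    {"rx": 0, "ry": 0, "rz": 0, "dx": 0, "dy": 0, "dz": 3, "grip": 1},
    {"rx": 0, "ry": 0, "rz": 0, "dx": 0, "dy": 0, "dz": 1.5, "grip": 1},
    {"rx": 0, "ry": 0, "rz": 0, "dx": 0, "dy": 0, "dz": 0, "grip": 1}
  ]
}}

```text
time_s: 16.77
tool_pos: [0.4525, -0.358, 0.0536]
tcp_rot: [[-0.896, -0.445, -0.001], [-0.445, 0.896, 0.001], [0.001, 0.002, -1.0]]
wrist_force: [0.4, 0.6, 0.7]
gripper_width: 0.0855
gripper_force: 0.0
```

```bash
python3 - <<'E'
from h import *
s=manip.read_state(); w=manip.read_camera('wrist')
plan([.4535,-.3593,.003],206.4,1)
for d in manip.regions_of('profile_piece','wrist')[:1]:
    m=d['pixels']; v,u=np.nonzero(m); p=wray(np.c_[u,v],s,.03)[:,:2]
    r=cv2.minAreaRect((p*1000).astype(np.float32)); b=cv2.boxPoints(r)
    print(round(d['score'],2),len(u),np.round(r[0],1),np.round(r[1],1),[round(float(np.degrees(np.arctan2(*(b[k+1]-b[k])[::-1]))),1) for k in (0,1)])
print([(np.round(d['at'],4),round(d['score'],2)) for d in manip.landmark_of('piece_mid','wrist')[:3]])
E
```

```text
t 16.825 from [ 0.4531 -0.3586  0.0546] F [ 0.6 -0.4 -0.8] width 0.0854
0 d cm [-0.   -0.08  5.16] r [-0.  0.  0.]
0.82 9976 [ 452.1 -359.1] [123.1  30.5] [-64.3, 25.7]
[(array([ 0.344 , -0.2195,  0.0169]), 0.87), (array([ 0.4535, -0.359 ,  0.0165]), 0.85)]
```

Aligned to within 1 mm. I'll descend and grip.

{"name": "step_arm", "arguments": {
  "increments": [
    {"rx": 0, "ry": 0, "rz": 0.01, "dx": 0, "dy": 0, "dz": 2.5, "grip": 1},
    {"rx": 0, "ry": 0, "rz": 0, "dx": 0, "dy": -0.1, "dz": 1.6, "grip": 1},
    {"rx": 0, "ry": 0, "rz": 0, "dx": 0, "dy": 0, "dz": 0.8, "grip": 1},
    {"rx": 0, "ry": 0, "rz": 0, "dx": 0, "dy": 0, "dz": 0.2, "grip": 1},
    {"rx": 0, "ry": 0, "rz": 0, "dx": 0, "dy": 0, "dz": 0, "grip": 0.6}
  ]
}}

```text
time_s: 17.55
tool_pos: [0.4536, -0.3596, 0.0036]
tcp_rot: [[-0.9, -0.436, 0.0], [-0.436, 0.9, -0.0], [-0.0, -0.0, -1.0]]
wrist_force: [0.0, 0.2, 1.2]
gripper_width: 0.0696
gripper_force: 0.0
```

{"name": "step_arm", "arguments": {
  "increments": [
    {"rx": 0, "ry": 0, "rz": 0, "dx": 0, "dy": 0, "dz": 0, "grip": 0.4},
    {"rx": 0, "ry": 0, "rz": 0, "dx": 0, "dy": 0, "dz": 0, "grip": 0.2},
    {"rx": 0, "ry": 0, "rz": 0, "dx": 0, "dy": 0, "dz": 0, "grip": 0},
    {"rx": 0, "ry": 0, "rz": 0, "dx": 0, "dy": 0, "dz": 0, "grip": 0},
    {"rx": 0, "ry": 0, "rz": 0, "dx": 0, "dy": 0, "dz": 0, "grip": 0}
  ],
  "newtons": 45
}}

```text
time_s: 18.18
tool_pos: [0.4537, -0.3598, 0.0039]
tcp_rot: [[-0.9, -0.436, 0.001], [-0.436, 0.9, -0.001], [-0.0, -0.001, -1.0]]
wrist_force: [-0.2, 0.2, 6.5]
gripper_width: 0.0292
gripper_force: 46.4
```

Gripped: opening 29 mm at 46 N. I'll lift and carry it to above the compartment.

{"name": "step_arm", "arguments": {
  "increments": [
    {"rx": 0, "ry": 0, "rz": 0, "dx": 0, "dy": 0, "dz": -1, "grip": 0},
    {"rx": 0, "ry": 0, "rz": 0, "dx": 0, "dy": 0, "dz": -3, "grip": 0},
    {"rx": 0, "ry": 0, "rz": 0, "dx": 0, "dy": 0, "dz": -4, "grip": 0},
    {"rx": 0, "ry": 0, "rz": 0, "dx": 0, "dy": 0, "dz": -4, "grip": 0},
    {"rx": 0, "ry": 0, "rz": 0, "dx": 0, "dy": 0, "dz": -2, "grip": 0}
  ]
}}

```text
time_s: 18.8
tool_pos: [0.4539, -0.3599, 0.1458]
tcp_rot: [[-0.9, -0.436, 0.002], [-0.436, 0.9, -0.002], [-0.001, -0.002, -1.0]]
wrist_force: [0.1, -0.5, -1.9]
gripper_width: 0.0295
gripper_force: 45.7
```

```bash
python3 - <<'E'
from h import *
for c in ['top','scene','wrist']:
    manip.read_camera(c)
    print(c,[(t,[(np.round(d['at'],4),round(d['score'],2)) for d in manip.landmark_of(t,c)[:2]]) for t in ['bay','box','piece_mid','press_pad','lid_hinge']])
plan([.547,-.1355,.145],176,10)
E
```

```text
top [('bay', [(array([ 0.5554, -0.1356,  0.0036]), 0.61)]), ('box', [(array([ 0.5595, -0.0667,  0.002 ]), 0.71)]), ('piece_mid', [(array([ 0.4554, -0.3566,  0.1554]), 0.8), (array([ 0.3458, -0.2174,  0.0136]), 0.7)]), ('press_pad', [(array([ 0.6734, -0.071 ,  0.2031]), 0.57)]), ('lid_hinge', [(array([ 0.6411, -0.0713,  0.06  ]), 0.72), (array([ 0.5604, -0.0699,  0.0014]), 0.62)])]
scene [('bay', []), ('box', [(array([ 0.561 , -0.0658,  0.0011]), 0.64)]), ('piece_mid', [(array([ 0.3473, -0.2158,  0.0128]), 0.76)]), ('press_pad', [(array([ 0.6716, -0.0685,  0.2005]), 0.85), (array([0.5374, 0.2641, 0.0018]), 0.26)]), ('lid_hinge', [(array([ 0.6401, -0.0696,  0.0611]), 0.79)])]
wrist [('bay', [(array([ 0.5544, -0.1365,  0.0084]), 0.78)]), ('box', []), ('piece_mid', [(array([ 0.3448, -0.2147,  0.0183]), 0.92), (array([ 0.4514, -0.3586,  0.1553]), 0.73)]), ('press_pad', []), ('lid_hinge', [(array([ 0.5504, -0.1357,  0.0077]), 0.37)])]
t 19.7 from [ 0.4534 -0.3593  0.1433] F [-0.4  0.  -1.5] width 0.0291
0 d cm [-1.82  1.61 -0.02] r [-0.     0.     0.052]
1 d cm [-1.73  1.7  -0.02] r [-0.     0.     0.052]
2 d cm [-1.64  1.79 -0.02] r [-0.     0.     0.052]
3 d cm [-1.55  1.87 -0.02] r [-0.     0.     0.052]
4 d cm [-1.45  1.95 -0.02] r [-0.     0.     0.052]
5 d cm [-1.34  2.02 -0.02] r [-0.     0.     0.052]
6 d cm [-1.24  2.09 -0.02] r [-0.     0.     0.052]
7 d cm [-1.13  2.15 -0.02] r [-0.     0.     0.052]
8 d cm [-1.01  2.2  -0.02] r [-0.     0.     0.052]
9 d cm [-0.9   2.25 -0.02] r [-0.     0.     0.052]
```

The pad now sits at (0.672, -0.070, 0.202), which matches a lid angle of 1.70 rad. The bay is confirmed at (0.555, -0.136).

{"name": "step_arm", "arguments": {
  "increments": [
    {"rx": 0, "ry": 0, "rz": 0.052, "dx": -1.8, "dy": 1.6, "dz": 0, "grip": 0},
    {"rx": 0, "ry": 0, "rz": 0.052, "dx": -1.7, "dy": 1.7, "dz": 0, "grip": 0},
    {"rx": 0, "ry": 0, "rz": 0.052, "dx": -1.6, "dy": 1.8, "dz": 0, "grip": 0},
    {"rx": 0, "ry": 0, "rz": 0.052, "dx": -1.5, "dy": 1.9, "dz": 0, "grip": 0},
    {"rx": 0, "ry": 0, "rz": 0.052, "dx": -1.4, "dy": 2.0, "dz": 0, "grip": 0}
  ]
}}

```text
time_s: 20.32
tool_pos: [0.4985, -0.2465, 0.1434]
tcp_rot: [[-0.982, -0.188, 0.0], [-0.188, 0.982, -0.0], [-0.0, -0.0, -1.0]]
wrist_force: [-0.6, -0.3, -0.9]
gripper_width: 0.0292
gripper_force: 45.7
```

{"name": "step_arm", "arguments": {
  "increments": [
    {"rx": 0, "ry": 0, "rz": 0.052, "dx": -1.3, "dy": 2.0, "dz": 0, "grip": 0},
    {"rx": 0, "ry": 0, "rz": 0.052, "dx": -1.2, "dy": 2.1, "dz": 0, "grip": 0},
    {"rx": 0, "ry": 0, "rz": 0.052, "dx": -1.1, "dy": 2.2, "dz": 0, "grip": 0},
    {"rx": 0, "ry": 0, "rz": 0.052, "dx": -1.0, "dy": 2.2, "dz": 0, "grip": 0},
    {"rx": 0, "ry": 0, "rz": 0.052, "dx": -0.9, "dy": 2.2, "dz": 0, "grip": 0}
  ]
}}

```text
time_s: 20.95
tool_pos: [0.5441, -0.1348, 0.1434]
tcp_rot: [[-0.998, 0.07, 0.0], [0.07, 0.998, -0.0], [-0.0, -0.0, -1.0]]
wrist_force: [0.7, -0.2, -1.3]
gripper_width: 0.0291
gripper_force: 45.7
```

{"name": "step_arm", "arguments": {
  "increments": [
    {"rx": 0, "ry": 0, "rz": 0, "dx": 0, "dy": 0, "dz": 1, "grip": 0},
    {"rx": 0, "ry": 0, "rz": 0, "dx": 0, "dy": 0, "dz": 1, "grip": 0},
    {"rx": 0, "ry": 0, "rz": 0, "dx": 0, "dy": 0, "dz": 0, "grip": 0},
    {"rx": 0, "ry": 0, "rz": 0, "dx": 0, "dy": 0, "dz": 0, "grip": 0},
    {"rx": 0, "ry": 0, "rz": 0, "dx": 0, "dy": 0, "dz": 0, "grip": 0}
  ]
}}

```text
time_s: 21.58
tool_pos: [0.5438, -0.136, 0.1235]
tcp_rot: [[-0.998, 0.069, 0.0], [0.069, 0.998, -0.0], [-0.0, -0.0, -1.0]]
wrist_force: [-0.9, -1.0, -1.3]
gripper_width: 0.0292
gripper_force: 45.7
```

```bash
python3 - <<'E'
from h import *
F=[]
for c in ['top','wrist']:
    manip.read_camera(c); F.append(manip.read_state()['wrist_force'])
    print(c,[(t,[(np.round(d['at'],4),round(d['score'],2)) for d in manip.landmark_of(t,c)[:2]]) for t in ['bay','piece_mid']])
plan([.547,-.1355,.012],176,1); print(np.mean(F,0).round(2))
E
```

```text
top [('bay', []), ('piece_mid', [(array([ 0.3438, -0.2163,  0.0151]), 0.96)])]
wrist [('bay', []), ('piece_mid', [(array([ 0.5425, -0.1357,  0.1353]), 0.97)])]
t 21.875 from [ 0.5438 -0.1355  0.1234] F [ 0.7  1.2 -0.7] width 0.029
0 d cm [-0.32  0.03 11.14] r [-0.     0.     0.001]
[ 0.28 -0.51 -1.09]
```

{"name": "step_arm", "arguments": {
  "increments": [
    {"rx": 0, "ry": 0, "rz": 0, "dx": -0.6, "dy": 0, "dz": 1.5, "grip": 0},
    {"rx": 0, "ry": 0, "rz": 0, "dx": 0, "dy": 0, "dz": 3, "grip": 0},
    {"rx": 0, "ry": 0, "rz": 0, "dx": 0, "dy": 0, "dz": 3, "grip": 0},
    {"rx": 0, "ry": 0, "rz": 0, "dx": 0, "dy": 0, "dz": 2, "grip": 0},
    {"rx": 0, "ry": 0, "rz": 0, "dx": 0, "dy": 0, "dz": 0.7, "grip": 0}
  ]
}}

```text
time_s: 22.5
tool_pos: [0.5486, -0.1354, 0.0191]
tcp_rot: [[-0.998, 0.069, -0.003], [0.069, 0.998, 0.001], [0.003, 0.001, -1.0]]
wrist_force: [0.1, -0.0, -1.0]
gripper_width: 0.0296
gripper_force: 45.7
```

{"name": "step_arm", "arguments": {
  "increments": [
    {"rx": 0, "ry": 0, "rz": 0, "dx": 0, "dy": 0, "dz": 0.3, "grip": 0},
    {"rx": 0, "ry": 0, "rz": 0, "dx": 0, "dy": 0, "dz": 0.2, "grip": 0},
    {"rx": 0, "ry": 0, "rz": 0, "dx": 0, "dy": 0, "dz": 0.1, "grip": 0},
    {"rx": 0, "ry": 0, "rz": 0, "dx": 0, "dy": 0, "dz": 0.1, "grip": 0},
    {"rx": 0, "ry": 0, "rz": 0, "dx": 0, "dy": 0, "dz": 0, "grip": 0}
  ]
}}

```text
time_s: 23.12
tool_pos: [0.5498, -0.136, 0.0145]
tcp_rot: [[-0.998, 0.069, 0.0], [0.069, 0.998, -0.0], [-0.0, -0.0, -1.0]]
wrist_force: [0.1, 0.1, -0.9]
gripper_width: 0.0295
gripper_force: 45.7
```

{"name": "step_arm", "arguments": {
  "increments": [
    {"rx": 0, "ry": 0, "rz": 0, "dx": 0, "dy": 0, "dz": 0.1, "grip": 0},
    {"rx": 0, "ry": 0, "rz": 0, "dx": 0, "dy": 0, "dz": 0.1, "grip": 0},
    {"rx": 0, "ry": 0, "rz": 0, "dx": 0, "dy": 0, "dz": 0.05, "grip": 0},
    {"rx": 0, "ry": 0, "rz": 0, "dx": 0, "dy": 0, "dz": 0, "grip": 0},
    {"rx": 0, "ry": 0, "rz": 0, "dx": 0, "dy": 0, "dz": 0, "grip": 0}
  ]
}}

```text
time_s: 23.75
tool_pos: [0.5496, -0.1359, 0.0119]
tcp_rot: [[-0.998, 0.069, -0.0], [0.069, 0.998, 0.0], [0.0, 0.0, -1.0]]
wrist_force: [-1.0, 0.5, 1.7]
gripper_width: 0.029
gripper_force: 45.9
```

{"name": "step_arm", "arguments": {
  "increments": [
    {"rx": 0, "ry": 0, "rz": 0, "dx": 0, "dy": 0, "dz": 0.04, "grip": 0},
    {"rx": 0, "ry": 0, "rz": 0, "dx": 0, "dy": 0, "dz": 0, "grip": 0},
    {"rx": 0, "ry": 0, "rz": 0, "dx": 0, "dy": 0, "dz": 0, "grip": 0.4},
    {"rx": 0, "ry": 0, "rz": 0, "dx": 0, "dy": 0, "dz": 0, "grip": 0.5},
    {"rx": 0, "ry": 0, "rz": 0, "dx": 0, "dy": 0, "dz": 0, "grip": 0.65}
  ]
}}

```text
time_s: 24.38
tool_pos: [0.5498, -0.136, 0.0113]
tcp_rot: [[-0.998, 0.069, 0.0], [0.069, 0.998, 0.0], [-0.0, 0.0, -1.0]]
wrist_force: [0.5, 0.1, 0.4]
gripper_width: 0.0556
gripper_force: 0.0
```

{"name": "step_arm", "arguments": {
  "increments": [
    {"rx": 0, "ry": 0, "rz": 0, "dx": 0, "dy": 0, "dz": 0, "grip": 0.65},
    {"rx": 0, "ry": 0, "rz": 0, "dx": 0, "dy": 0, "dz": -1, "grip": 0.65},
    {"rx": 0, "ry": 0, "rz": 0, "dx": 0, "dy": 0, "dz": -3, "grip": 0.65},
    {"rx": 0, "ry": 0, "rz": 0, "dx": 0, "dy": 0, "dz": -5, "grip": 0.65},
    {"rx": 0, "ry": 0, "rz": 0, "dx": 0, "dy": 0, "dz": -5, "grip": 0.65}
  ]
}}

```text
time_s: 25.0
tool_pos: [0.5495, -0.1358, 0.1533]
tcp_rot: [[-0.998, 0.069, -0.0], [0.069, 0.998, 0.0], [0.0, 0.0, -1.0]]
wrist_force: [0.8, 0.0, -0.2]
gripper_width: 0.0556
gripper_force: 0.0
```

{"name": "step_arm", "arguments": {
  "increments": [
    {"rx": 0, "ry": 0, "rz": 0, "dx": 3, "dy": 0, "dz": -3, "grip": 0.65},
    {"rx": 0, "ry": 0, "rz": 0, "dx": 5, "dy": 0, "dz": -2, "grip": 0.65},
    {"rx": 0, "ry": 0, "rz": 0, "dx": 5, "dy": 0, "dz": 0, "grip": 0.65},
    {"rx": 0, "ry": 0, "rz": 0, "dx": 2, "dy": 0, "dz": 0, "grip": 0.65},
    {"rx": 0, "ry": 0, "rz": 0, "dx": 0, "dy": 0, "dz": 0, "grip": 0.65}
  ]
}}

```text
time_s: 25.62
tool_pos: [0.3991, -0.1254, 0.2022]
tcp_rot: [[-0.998, 0.07, 0.001], [0.07, 0.998, -0.0], [-0.001, -0.0, -1.0]]
wrist_force: [-0.2, 0.0, -0.2]
gripper_width: 0.0551
gripper_force: 0.0
```

```bash
python3 - <<'E'
from h import *
ims={}
for c in ['top','scene','wrist']:
    ims[c]=manip.read_camera(c)
    print(c,[(t,[(np.round(d['at'],4),round(d['score'],2)) for d in manip.landmark_of(t,c)[:3]]) for t in ['piece_mid','press_pad']])
s=manip.read_state();print(s['time_s'],s['tool_pos'])
cv2.imwrite('pics/z.png',np.vstack([np.hstack([cv2.resize(ims[c],(400,300)) for c in ('top','scene')]),np.hstack([cv2.resize(ims['wrist'],(400,300)),cv2.resize(ims['top'][90:300,160:440],(400,300))])]))
E
```

```text
top [('piece_mid', [(array([ 0.5498, -0.1354,  0.0241]), 0.58)]), ('press_pad', [(array([ 0.6736, -0.0726,  0.2022]), 0.82)])]
scene [('piece_mid', [(array([ 0.3493, -0.2144,  0.0135]), 0.87)]), ('press_pad', [(array([ 0.6729, -0.068 ,  0.1985]), 0.73)])]
wrist [('piece_mid', [(array([ 0.3486, -0.2164,  0.0146]), 0.92), (array([ 0.5495, -0.1366,  0.0234]), 0.8)]), ('press_pad', [])]
26.075 [ 0.40038179 -0.12557699  0.2011505 ]
```

View pics/z.png

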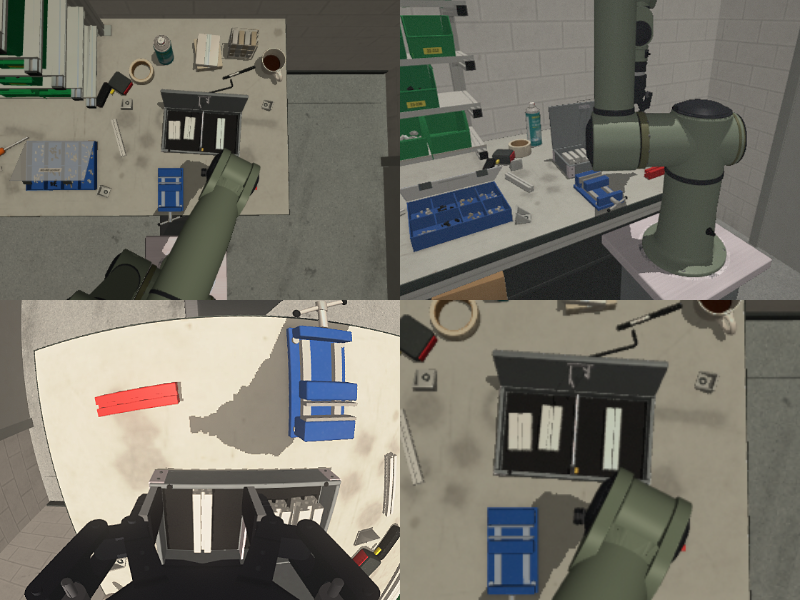

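The top crop (612,437) shows the piece lying flat in the empty compartment, with its middle at z = 0.024, and the lid standing open (580,372). The arm touches nothing, so I'm handing in.

```bash
python3 -c "
from workcell import manip
print(manip.close_job())"
```

```text
the job is handed in; nothing more can be done
None
```

The aluminium piece lies flat in the box's empty compartment and the lid stands open on its stop, eased up with the fingers on it; I handed the job in at about 26 s, with the arm touching nothing, and no verdict was returned.

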